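# Change boards and clear the chips at the preheater

## Task

Change boards on the cold preheater: lift the green stripped board off the plate and set it aside on the free bench, then use the scraper block (not your fingers) to wipe every loose chip off the plate over its open side into the yellow scrap tray. When the plate is clear, set the blue board in the middle of the plate, square to its edges, put the green board in the middle of the pink foam where the blue one was, lengthways along the foam, and stand the scraper back in the middle of its rubber rest as it stood before. Put boards down rather than dropping them, and leave the spool, jar and meter alone.

Things in the scene. Friction and masses are not known exactly. Their poses are not given: they have to be found in the camera images.
- plate (a point): Centre of the top face of the fixed preheater's cold aluminium plate, 220 mm along x (front to back), 340 mm along y (side to side), 60 mm above the bench. A steel rail along its front and back edges (inner faces at x = +-98 mm, 9 mm higher than the plate) stops things there; the two side edges at y = +-170 mm are open, with no lip.
- tray_in (a point): Centre of the inner floor (4 mm above the bench) of the fixed yellow scrap tray: outside 240 mm (x) x 150 mm (y), walls 4 mm thick, 40 mm high. It stands against one open side of the preheater, its near wall tucked under the plate's overhang; at which side (+y or -y of the plate) varies. Axes parallel to the plate's.
- foam_top (a point): Centre of the top face of the pink antistatic foam pad, fixed, 170 mm along its x by 130 mm along its y, top 10 mm above the bench, on the other side of the preheater than the tray. Axes parallel to the plate's.
- rest_top (a point): Centre of the top face of the black rubber rest of the scraper, fixed, 160 mm along its x by 100 mm along y, top 4 mm above the bench, at the left of the bench (+y). The bench at the right, at like distance (beyond the tray or foam there), is free.
- scraper_grip (a point): The scraper block, standing on its foot on the rubber rest: orange foot 100 mm along x by 44 mm along y by 20 mm high, whose long faces push the chips; above it a black handle 85 mm along x, 24 mm thick along y, from 19 to 56 mm above the underside. This point is the middle of the handle, 38 mm above the underside; z up; about 250 g.
- stripped_sink (a point): Stripped circuit board, green with bare gold pads, near the middle of the plate at the start: board 100 mm (x) x 70 mm (y), 8 mm thick, with an aluminium heat sink in its middle as grip: 22 mm (x) x 50 mm (y), from 8 to 44 mm above the board's underside; 150 g. This point: middle of the heat sink, 26 mm above the underside; z up. 
- fresh_sink (a point): Next circuit board, blue, with two black chips still on it (up to 13 mm above its underside), on the foam at the start: board 100 mm (x) x 70 mm (y), 8 mm thick, with an aluminium heat sink in its middle as grip: 22 mm (x) x 50 mm (y), from 8 to 44 mm above the board's underside; 150 g. This point: middle of the heat sink, 26 mm above the underside; z up. 
- chip0_mid (a point): Centre of a loose desoldered chip, black with silver legs, 60 mm along its x, 18 mm along y, 8 mm thick, 20 g; on the plate at the start. May be absent.
- chip1_mid (a point): Centre of a loose desoldered chip, black with silver legs, 60 mm along its x, 18 mm along y, 8 mm thick, 20 g; on the plate at the start. May be absent.
- chip2_mid (a point): Centre of a loose desoldered chip, black with silver legs, 60 mm along its x, 18 mm along y, 8 mm thick, 20 g; on the plate at the start. May be absent.
- chip3_mid (a point): Centre of a loose desoldered chip, black with silver legs, 60 mm along its x, 18 mm along y, 8 mm thick, 20 g; on the plate at the start. May be absent.
- chip4_mid (a point): Centre of a loose desoldered chip, black with silver legs, 60 mm along its x, 18 mm along y, 8 mm thick, 20 g; on the plate at the start. May be absent.
- chip5_mid (a point): Centre of a loose desoldered chip, black with silver legs, 60 mm along its x, 18 mm along y, 8 mm thick, 20 g; on the plate at the start. May be absent.
- chip6_mid (a point): Centre of a loose desoldered chip, black with silver legs, 60 mm along its x, 18 mm along y, 8 mm thick, 20 g; on the plate at the start. May be absent.
- chip7_mid (a point): Centre of a loose desoldered chip, black with silver legs, 60 mm along its x, 18 mm along y, 8 mm thick, 20 g; on the plate at the start. May be absent.
- spool_mid (a point): Centre of a solder spool, 60 mm in diameter, 60 mm high, upright on the bench behind the plate; not to be disturbed.
- fluxpot_mid (a point): Point 25 mm up the middle of a round yellow flux jar with blue cap, 60 mm in diameter, 50 mm high; not to be disturbed.
- meter_mid (a point): Centre of an orange multimeter lying on its back, 150 mm along x by 75 mm by 34 mm; not to be disturbed.

How it is judged:
On the way, in this order (a step that is already met when the one before it is completed fails the run):
1. The stripped board lies on the bench, clear of the plate, let go (horizontal distance between stripped_sink and plate above 0.2 m and height (world z) of stripped_sink below 0.05 m and angle between stripped_sink's own z axis and vertical below 0.2 rad and contact force between the fingers and stripped below 0.2 N and linear speed of stripped below 0.05 m/s), for 0.2 s.
2. The scraper block's foot is on the plate (less than 12 mm above it), with the stripped board off it (x of scraper_grip in the frame of plate between -0.1 and 0.1 m and y of scraper_grip in the frame of plate between -0.19 and 0.19 m and z of scraper_grip in the frame of plate between 0.02 and 0.05 m and horizontal distance between stripped_sink and plate above 0.2 m), for 0.2 s.
3. Every chip is in the scrap tray, while both boards are off the plate (x of chip0_mid in the frame of tray_in between -0.118 and 0.118 m and y of chip0_mid in the frame of tray_in between -0.073 and 0.073 m and z of chip0_mid in the frame of tray_in between 0 and 0.05 m and x of chip1_mid in the frame of tray_in between -0.118 and 0.118 m and y of chip1_mid in the frame of tray_in between -0.073 and 0.073 m and z of chip1_mid in the frame of tray_in between 0 and 0.05 m and x of chip2_mid in the frame of tray_in between -0.118 and 0.118 m and y of chip2_mid in the frame of tray_in between -0.073 and 0.073 m and z of chip2_mid in the frame of tray_in between 0 and 0.05 m and x of chip3_mid in the frame of tray_in between -0.118 and 0.118 m and y of chip3_mid in the frame of tray_in between -0.073 and 0.073 m and z of chip3_mid in the frame of tray_in between 0 and 0.05 m and x of chip4_mid in the frame of tray_in between -0.118 and 0.118 m and y of chip4_mid in the frame of tray_in between -0.073 and 0.073 m and z of chip4_mid in the frame of tray_in between 0 and 0.05 m and x of chip5_mid in the frame of tray_in between -0.118 and 0.118 m and y of chip5_mid in the frame of tray_in between -0.073 and 0.073 m and z of chip5_mid in the frame of tray_in between 0 and 0.05 m and x of chip6_mid in the frame of tray_in between -0.118 and 0.118 m and y of chip6_mid in the frame of tray_in between -0.073 and 0.073 m and z of chip6_mid in the frame of tray_in between 0 and 0.05 m and x of chip7_mid in the frame of tray_in between -0.118 and 0.118 m and y of chip7_mid in the frame of tray_in between -0.073 and 0.073 m and z of chip7_mid in the frame of tray_in between 0 and 0.05 m and horizontal distance between each of stripped_sink, fresh_sink and plate above 0.17 m), for 0.2 s.
4. The next board lies in the middle of the cleared plate (horizontal distance between fresh_sink and plate below 0.03 m and z of fresh_sink in the frame of plate between 0.02 and 0.033 m and angle between fresh_sink's own z axis and vertical below 0.12 rad and (angle between the x axis of fresh_sink and the x axis of plate, either way round below 0.3 rad or angle between the x axis of fresh_sink and the y axis of plate, either way round below 0.3 rad) and contact force between the fingers and fresh below 0.2 N and linear speed of fresh below 0.05 m/s), for 0.2 s.
At the end, for the whole second after the job is handed in: Blue board flat on the plate, within 30 mm of its middle and 0.3 rad of square; green board flat on the foam, within 30 mm and 0.3 rad of lengthways; scraper upright on its rest, within 35 mm and 0.35 rad of lengthways; every chip in the tray; all let go, at rest (all of step 4 and horizontal distance between stripped_sink and foam_top below 0.03 m and z of stripped_sink in the frame of foam_top below 0.033 m and angle between each of stripped_sink, scraper_grip's own z axis and vertical below 0.12 rad and angle between the x axis of stripped_sink and the x axis of foam_top, either way round below 0.3 rad and contact force between the fingers and stripped below 0.2 N and linear speed of each of stripped, scraper below 0.05 m/s and horizontal distance between scraper_grip and rest_top below 0.035 m and z of scraper_grip in the frame of rest_top below 0.045 m and angle between the x axis of scraper_grip and the x axis of rest_top, either way round below 0.35 rad and contact force between the fingers and scraper below 0.2 N and x of chip0_mid in the frame of tray_in between -0.118 and 0.118 m and y of chip0_mid in the frame of tray_in between -0.073 and 0.073 m and z of chip0_mid in the frame of tray_in between 0 and 0.05 m and x of chip1_mid in the frame of tray_in between -0.118 and 0.118 m and y of chip1_mid in the frame of tray_in between -0.073 and 0.073 m and z of chip1_mid in the frame of tray_in between 0 and 0.05 m and x of chip2_mid in the frame of tray_in between -0.118 and 0.118 m and y of chip2_mid in the frame of tray_in between -0.073 and 0.073 m and z of chip2_mid in the frame of tray_in between 0 and 0.05 m and x of chip3_mid in the frame of tray_in between -0.118 and 0.118 m and y of chip3_mid in the frame of tray_in between -0.073 and 0.073 m and z of chip3_mid in the frame of tray_in between 0 and 0.05 m and x of chip4_mid in the frame of tray_in between -0.118 and 0.118 m and y of chip4_mid in the frame of tray_in between -0.073 and 0.073 m and z of chip4_mid in the frame of tray_in between 0 and 0.05 m and x of chip5_mid in the frame of tray_in between -0.118 and 0.118 m and y of chip5_mid in the frame of tray_in between -0.073 and 0.073 m and z of chip5_mid in the frame of tray_in between 0 and 0.05 m and x of chip6_mid in the frame of tray_in between -0.118 and 0.118 m and y of chip6_mid in the frame of tray_in between -0.073 and 0.073 m and z of chip6_mid in the frame of tray_in between 0 and 0.05 m and x of chip7_mid in the frame of tray_in between -0.118 and 0.118 m and y of chip7_mid in the frame of tray_in between -0.073 and 0.073 m and z of chip7_mid in the frame of tray_in between 0 and 0.05 m); the robot touches nothing.
It fails at once if The spool, the jar or the meter is moved more than 30 mm or tipped (distance of any of spool_mid, fluxpot_mid, meter_mid from where it was at the start of the episode above 0.03 m or angle between any of spool_mid, fluxpot_mid, meter_mid's own z axis and vertical above 0.4 rad).
It fails at once if The fingers touch a chip that is on the plate (more than 1 N) ((contact force between the fingers and chip0 above 1 N and height (world z) of chip0_mid above 0.055 m and horizontal distance between chip0_mid and plate below 0.17 m) or (contact force between the fingers and chip1 above 1 N and height (world z) of chip1_mid above 0.055 m and horizontal distance between chip1_mid and plate below 0.17 m) or (contact force between the fingers and chip2 above 1 N and height (world z) of chip2_mid above 0.055 m and horizontal distance between chip2_mid and plate below 0.17 m) or (contact force between the fingers and chip3 above 1 N and height (world z) of chip3_mid above 0.055 m and horizontal distance between chip3_mid and plate below 0.17 m) or (contact force between the fingers and chip4 above 1 N and height (world z) of chip4_mid above 0.055 m and horizontal distance between chip4_mid and plate below 0.17 m) or (contact force between the fingers and chip5 above 1 N and height (world z) of chip5_mid above 0.055 m and horizontal distance between chip5_mid and plate below 0.17 m) or (contact force between the fingers and chip6 above 1 N and height (world z) of chip6_mid above 0.055 m and horizontal distance between chip6_mid and plate below 0.17 m) or (contact force between the fingers and chip7 above 1 N and height (world z) of chip7_mid above 0.055 m and horizontal distance between chip7_mid and plate below 0.17 m)).
It fails at once if A board is dropped (falls freely at more than 1.2 m/s) ((linear speed of stripped above 1.2 m/s and contact force between the fingers and stripped below 0.05 N) or (linear speed of fresh above 1.2 m/s and contact force between the fingers and fresh below 0.05 N)).
Of chip0, chip1, chip2, chip3, chip4, chip5, chip6, chip7 only 3 to 7 are there at a start; the rules pass over those that are not, and their reading is None.
At some moment in a run one of fresh, stripped, scraper, chip2, chip3, chip4, chip5 may be knocked a few centimetres aside while the robot is not near it.
It also fails if it takes over 200 s, if anything falls off the work surface, if the arm or the gripper's body presses on something with over 40 N, if the wrist force passes 120 N, or if a joint passes its speed limit or range.

## Robot

A 7-joint arm with a two-finger parallel gripper is mounted at the origin on the work surface. World frame = base frame: x ahead of the robot, y to its left, z up, the work surface at z = 0. Lengths are in m, angles in rad, forces in N, time in s.
With the tool pointing down it reaches from about 0.425 to 0.95 m from the base axis. Payload 4.7 kg.
Tool frame: the origin (TCP) lies between the finger pads; the fingertips stand 25 mm ahead of it and the grasp point (between the pads) lies 6 mm ahead of it; z points along the fingers, y is the line along which they close (so a half turn about z gives the same grasp; the last joint's range is limited). The gripper opens to 85 mm and grips with 20 to 120 N. Pads are 22 mm wide; open, the fingers measure 114 mm over their backs; the gripper's body (76 mm by 85 mm) begins 54 mm behind the grasp point. The pads swing forward as they close: fully open they stand 13 mm farther back than shut.
Start: joints at [1.28, 0.469, -0.049, 1.532, 0.024, 1.141, -0.082], TCP at [0.175, -0.652, 0.234] pointing down, gripper open.
Joint ranges: [-2.59, 2.59], [-0.33, 1.99], [-1.39, 1.29], [0.1, 2.45], [-1.04, 4.18], [0.21, 1.99], [-2.66, 2.66]. Speed limits (rad/s): [2.57, 2.57, 3.14, 3.14, 3.14, 3.14, 3.14].

## Interface

Orientations are given as a 3x3 rotation matrix whose columns are the frame's x, y, z axes.
In Python, from rig import * gives the robot as it stands. Calls block until the motion is done:
- movep(position, orientation): joint-space move of the TCP to a pose.
- move_l(position, attitude=None, feed=0.15, until_force=None): straight line of the TCP; attitude=None keeps the orientation; feed is the mean speed in m/s. With until_force (N) it stops when the force on the tool has changed by that much, and returns True; else False.
- move_joints(angles): joint-space move.
- command_gripper(opening, newtons=None): finger opening in m; newtons is the grip in N (None keeps the last); returns when the fingers have stopped.
- sleep(seconds).
- inverse_kinematics(position, orientation): joint angles nearest the present ones, or None.
- sense(): the state.
- camera(name): name is "scene" or "side" or "wrist"; returns (picture, depth): 480x640x3 uint8, red, green, blue; 480x640 float32, m along the optical axis (not along the pixel's ray), 0 where there is no reading.
- camera_params(name): a dict with "K" (3x3 intrinsics, pixels), "position" and "rotation" of the camera in the world; the wrist camera has in their place "tool_from_camera" (4x4, takes a point from camera to tool coordinates, whose origin is the TCP and whose axes are the flange's). Camera axes: x right, y down, z forward; pixel columns grow to the right and rows downward; lengths in m; the calibration is good to about 2 mm. A picture is of the moment at which its call begins: read the wrist's pose just before it. camera_params takes no time and is no camera call.
A pose or a line that the arm cannot do raises Unreachable and nothing moves.
- finish_job(): hands the job in; it is judged then, once.
The state is a dict: "time_s": time; "joint_pos": joint angles; "qd": joint speeds; "joint_efforts": joint torques, N m; "position": TCP position; "tcp_rot": TCP orientation; "wrist_force": force on the tool from outside, world axes, zero at the start; "ft_torque": the same for the moment, N m; "finger_gap": finger opening in m; "gripper_force": force on a finger pad.
Only numpy, scipy, OpenCV 4.12 (cv2) and the standard library are available. Lean on these libraries where they do the work, as an engineer would, in place of code of your own. Each camera call takes 0.05 s, during which the arm holds its last target. There are 200 camera calls.

## Working session

There is one attempt and no reset: what is moved stays moved. The work goes in short steps, each a Python script; the robot and the scene stay as the last script left them, time stands still between calls to the robot, and variables do not carry over. Pictures are saved under pics/ and viewed, at most 14 in all, crops included, and the job is handed in when it is done.

```bash
ls; mkdir -p pics
python3 - <<'E'
from rig import *
import cv2,numpy as np
for n in("scene","side"):
    p,d=camera(n);cv2.imwrite(f"pics/{n}0.png",p[:,:,::-1]);np.save(f"pics/{n}0.npy",d)
    print(n,camera_params(n))
print(camera_params("wrist"));s=sense();print(s)
E
```

```text
pics
scene {'K': array([[487.52333231,   0.        , 312.83032458],
       [  0.        , 487.52333231, 232.8254383 ],
       [  0.        ,   0.        ,   1.        ]]), 'position': array([ 1.17092799, -0.09292736,  0.95325785]), 'rotation': array([[ 0.11805206,  0.84185321, -0.52663734],
       [ 0.99300521, -0.10119744,  0.06082539],
       [-0.0020883 , -0.53013418, -0.84791119]])}
side {'K': array([[544.22650507,   0.        , 318.00571896],
       [  0.        , 544.22650507, 233.74236918],
       [  0.        ,   0.        ,   1.        ]]), 'position': array([ 0.42672122, -1.20199186,  0.8132197 ]), 'rotation': array([[ 0.98983454, -0.06435808,  0.12682907],
       [-0.14171987, -0.52131988,  0.84151118],
       [ 0.01196047, -0.85093103, -0.52514124]])}
{'K': array([[338.95815886,   0.        , 322.94395327],
       [  0.        , 338.95815886, 239.6165394 ],
       [  0.        ,   0.        ,   1.        ]]), 'tool_from_camera': array([[ 6.33068294e-04, -9.50199261e-01, -3.11642366e-01,
         7.98762156e-02],
       [ 9.99999751e-01,  6.98215106e-04, -9.74685883e-05,
 
[... 328 characters left out ...]
3]), 'qd': array([-0.00105877, -0.0035762 ,  0.00069845, -0.004499  ,  0.00042871,
        0.00106941,  0.00061478]), 'joint_efforts': array([ 5.58450097e-05, -5.11520183e+01, -4.72228986e-02, -2.38390195e+01,
        1.07130301e-02,  4.34158661e-03,  1.23429561e-05]), 'position': array([ 0.17457795, -0.65149493,  0.2334534 ]), 'tcp_rot': array([[ 9.65905133e-01,  2.58895739e-01, -5.19912387e-04],
       [ 2.58896251e-01, -9.65903702e-01,  1.66399629e-03],
       [-7.13837512e-05, -1.74186592e-03, -9.99998480e-01]]), 'wrist_force': array([-0.18632167, -0.05506932,  0.31096415]), 'ft_torque': array([0.01812446, 0.0052336 , 0.05797329]), 'gripper_force': 0.0, 'finger_gap': 0.08566006132134067}
```

View pics/scene0.png

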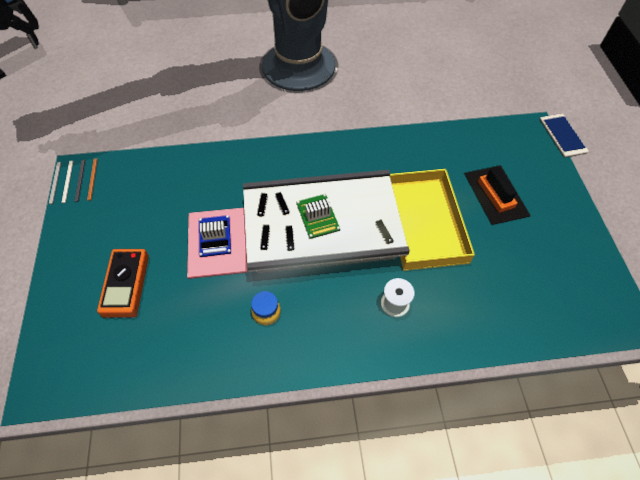

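View pics/side0.png

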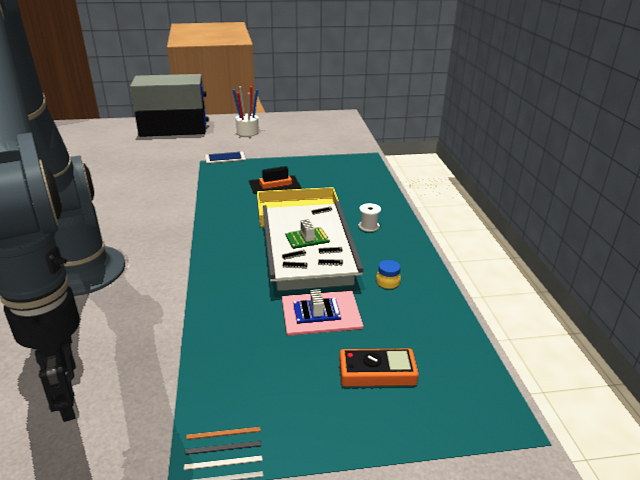

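The scene shows the tray on the +y side (430,220), foam and blue board at -y (215,235), green board at (318,215), five chips on the plate at (262,205), (282,204), (265,237), (290,238) and (385,231), and the scraper at (497,190). Next I localise by colour and depth.

```bash
cat > h.py <<'E'
from rig import *
import cv2,numpy as np
def world(d,P,R,t):
    K=P["K"];v,u=np.mgrid[:480,:640]
    c=np.stack([(u-K[0,2])*d/K[0,0],(v-K[1,2])*d/K[1,1],d],-1)
    return c@R.T+t
def look(name):
    P=camera_params(name)
    if name=="wrist":
        s=sense();T=P["tool_from_camera"];R=s["tcp_rot"]@T[:3,:3];t=s["tcp_rot"]@T[:3,3]+s["position"]
    else: R,t=P["rotation"],P["position"]
    p,d=camera(name);W=world(d,P,R,t);W[d<=0]=np.nan
    return p,W,cv2.cvtColor(p,cv2.COLOR_RGB2HSV)
def blobs(m,W,amin=20):
    n,l,st,ce=cv2.connectedComponentsWithStats(m.astype(np.uint8)); out=[]
    for i in range(1,n):
        if st[i,4]<amin: continue
        q=W[l==i]; q=q[~np.isnan(q[:,0])]
        if len(q)<amin: continue
        r=cv2.minAreaRect((q[:,:2]*1000).astype(np.float32))
        out.append((ce[i].round().astype(int),st[i,4],np.round(r[0],1),np.round(r[1],1),round(r[2],1),np.percentile(q[:,2]*1000,[5,50,95]).round(1)))
    return out
def masks(H,W):
    h,s,v=[H[...,i].astype(int) for i in range(3)]; x,y,z=[W[...,i] for i in range(3)]
    tb=(x>.3)&(x<1)&(abs(y)<.7)
    return dict(
     white=(s<60)&(v>170)&(abs(z-.06)<.006)&tb, yellow=(h>22)&(h<33)&(s>150)&(z<.06)&tb&(x<.72),
     pink=(((h>165)|(h<8))&(s>50)&(s<160)&(v>150)&(z<.02))&tb, orange=(h>5)&(h<18)&(s>170)&(z>.008)&tb&(y>.2),
     green=(h>40)&(h<75)&(s>100)&(abs(y)<.7)&tb&(v>70), blue=(h>105)&(h<130)&(s>120)&tb&(x<.7),
     black=(v<60)&(z>.06)&(z<.078)&tb&(s<255),rubber=(v<60)&(z<.012)&(y>.25)&tb)
def bboxes(M,W,names,amin=40):
    for k in names:
        for b in blobs(M[k],W,amin): print(k,*b)
E
python3 - <<'E'
from h import *
p,W,H=look("scene");M=masks(H,W)
bboxes(M,W,M)
for uv in[(497,190),(320,207),(212,228),(265,300),(397,290),(123,285)]: print(uv,H[uv[1],uv[0]],W[uv[1],uv[0]].round(3))
z=W[...,2]
for b in blobs((z>.095)&(z<.115)&(abs(W[...,1])<.25)&(W[...,0]>.4)&(W[...,0]<.8),W,10):print('sink',*b)
for b in blobs((z>.045)&(z<.07)&(W[...,1]>.25)&(W[...,0]>.3)&(W[...,0]<.8),W,10):print('scrh',*b)
for b in blobs((z>.045)&(z<.07)&(W[...,1]<-.15)&(W[...,0]>.3)&(W[...,0]<.8),W,10):print('fsink',*b)
E
```

```text
white [324 219] 8757 [576.7  -4.5] [340.1 192.6] 89.7 [58.4 61.1 63.8]
white [399 292] 590 [775.2 125.5] [58.9 59.4] 16.9 [58.4 61.1 63.7]
yellow [428 220] 4306 [579.1 235.3] [149.8 243.6] 89.9 [ 2.3  5.5 40.3]
pink [217 246] 2454 [ 579.2 -244.4] [171.4 129.9] 0.0 [ 7.8 10.8 13.7]
orange [495 195] 457 [525.7 425. ] [100.6  51.3] 14.9 [ 9.7 23.4 28.8]
green [317 217] 536 [576.7 -14.2] [99.1 68.8] 10.8 [66.1 68.8 72. ]
blue [564 134] 687 [360.  662.4] [115.9  62.8] 4.1 [ 8.7 11.8 14.7]
blue [215 235] 432 [ 569.2 -247.9] [102.1  69.2] 0.6 [14.9 19.  24.5]
black [502 180] 216 [526.5 422.2] [83.2 25.4] 13.5 [60.2 61.7 64. ]
black [317 181] 270 [481.  -5.] [336.7   7.4] 89.8 [61.4 65.1 69.6]
black [282 203] 119 [534.4 -89.2] [60.3 13.2] 14.2 [66.  69.  71.7]
black [262 204] 116 [ 533.2 -133.2] [12.8 59.2] 79.2 [65.2 68.7 71.5]
black [265 237] 128 [ 619.3 -132.9] [12.4 56.9] 79.7 [64.5 68.7 72.3]
black [290 237] 130 [627.6 -80. ] [12.5 57.6] 88.4 [66.6 69.1 71.8]
black [394 253] 50 [688.7 132.7] [ 3.5 61.4] 0.3 [60.2 64.  67.9]
rubber [504 173] 40 [472.9 467.5] [65.8  8. ] 10.5 [3.2 5.8 7.9]
rubber [494 201] 1087 [523.2 426.2] [161.5 101.4] 8.5 [2.2 5.4 8.3]
(497, 190) [30 30 17] [0.536 0.415 0.037]
(320, 207) [ 30   6 136] [ 0.583 -0.01   0.107]
(212, 228) [ 50   4 189] [ 0.574 -0.246  0.055]
(265, 300) [109 192 209] [ 0.757 -0.142  0.051]
(397, 290) [60 13 60] [0.772 0.123 0.061]
(123, 285) [150   7  36] [ 0.682 -0.434  0.037]
sink [317 206] 269 [575.7 -14.5] [25.5 50.4] 11.5 [ 97.  104.8 107.6]
scrh [502 182] 426 [526.9 422.9] [84.6 26.5] 15.1 [47.7 60.1 63.3]
fsink [250 227] 959 [ 578.8 -162.3] [ 24.7 223. ] 89.9 [57.9 61.1 68.4]
fsink [211 227] 255 [ 568.7 -248.5] [25.1 50.9] 2.2 [46.6 54.5 57.4]
fsink [257 304] 201 [ 762.2 -160.5] [20.9 50.8] 89.7 [48.4 51.  54. ]
```

```bash
cat >> h.py <<'E'
UP=0.25
def Rz(a): c,s=np.cos(a),np.sin(a); return np.array([[c,s,0],[s,-c,0],[0,0,-1.]])
def rot(pos,yaw):   # yaw of the closing (tool y) line, either way round
    q=np.array(sense()["joint_pos"]);best=None
    for a in(yaw+np.pi/2,yaw-np.pi/2):
        j=inverse_kinematics(pos,Rz(a))
        if j is not None:
            c=np.abs(np.array(j)-q).max()
            if best is None or c<best[0]: best=(c,Rz(a))
    if best is None: raise Exception("no ik %s"%(pos,))
    return best[1]
def over(x,y,yaw,z=UP):
    p=[x,y,z]; movep(p,rot(p,yaw))
def rise(z=UP): p=sense()["position"]; move_l([p[0],p[1],z])
def pick(x,y,z,yaw,N,open_=.055,up=UP):
    command_gripper(open_); over(x,y,yaw); move_l([x,y,z+.03],feed=.2); move_l([x,y,z],feed=.08)
    command_gripper(0,N); g=sense()["finger_gap"]; rise(up); print("gap",g,sense()["finger_gap"],"t",sense()["time_s"])
def place(x,y,z,yaw,open_=.05):   # z: expected TCP height at contact
    over(x,y,yaw); move_l([x,y,z+.02],feed=.2)
    hit=move_l([x,y,z-.006],feed=.03,until_force=3); p=sense()["position"]
    print("hit",hit,"z",p[2],"want",z); command_gripper(open_); rise(); print("t",sense()["time_s"])
E
python3 - <<'E'
from h import *
r=np.radians
over(.3,-.55,r(0))
pick(.576,-.0143,.097,r(10.8),40)
place(.47,-.42,.037,0)
over(.47,-.30,0)
p,W,H=look("scene");cv2.imwrite("pics/s1.png",p[:,:,::-1]);M=masks(H,W)
bboxes(M,W,["green","blue","orange","black","rubber"])
E
```

```text
gap 0.021013716620484256 0.02099886925284614 t 6.4833
hit True z 0.03760870927683478 want 0.037
t 11.7583
green [118 217] 474 [ 479.  -476.3] [102.2  69.3] 0.3 [ 5.5  8.6 11.9]
blue [564 134] 688 [360.  661.1] [114.3  60.5] 5.6 [ 8.5 11.5 14.5]
blue [216 236] 416 [ 569.1 -247.4] [100.7  68.5] 0.3 [14.8 18.8 25.1]
orange [495 195] 451 [524.3 428.4] [102.8  59. ] 14.7 [10.3 23.5 28.1]
black [502 180] 207 [526.9 422.6] [83.4 25.9] 13.5 [60.2 61.6 63.7]
black [319 181] 260 [480.2  -3.9] [  7.5 334.1] 0.0 [61.5 65.1 69.7]
black [282 203] 116 [534.8 -89.3] [57.8 13.1] 14.7 [66.4 68.9 71.8]
black [262 204] 117 [ 533.3 -133.5] [12.5 57.7] 77.3 [65.3 68.5 70.7]
black [265 237] 128 [ 619.4 -132.5] [12.1 56.2] 80.9 [65.  68.8 71.1]
black [290 237] 127 [626.3 -80. ] [12.3 61.1] 89.6 [65.9 68.8 71.3]
black [386 254] 71 [688.7 114.9] [ 3.1 97.4] 0.1 [60.3 63.4 67.7]
rubber [504 173] 40 [471.2 467.1] [65.   7.5] 10.1 [2.4 5.2 8.2]
rubber [494 201] 1083 [523.2 426.8] [160.6 101.7] 7.7 [2.  5.4 8.3]
```

View pics/s1.png

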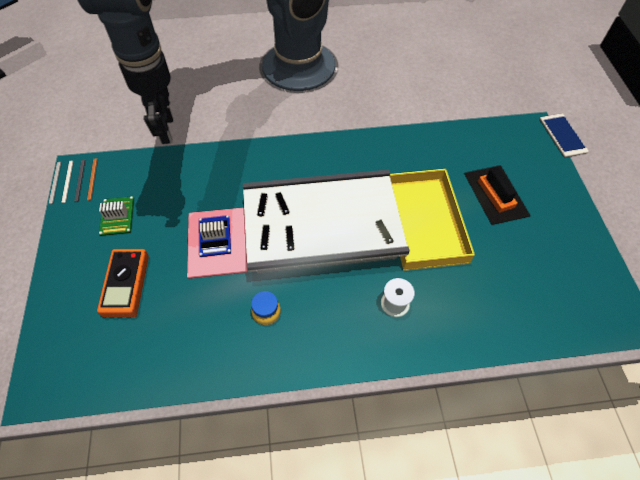

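The board was nudged to about (0.479,-0.476), world frame, pixel (116,215), but lies flat and clear of the meter. The five chips are unmoved. Next: the scraper.

Run:
```python
from h import *
r=np.radians
pick(.5267,.4227,.053,r(104),70,open_=.06)
Z=.1108
for x in(.533,.624):
    over(x,-.178,r(90),.2); move_l([x,-.178,Z+.02]); hit=move_l([x,-.178,Z],feed=.04,until_force=6); print("hit",hit,sense()["position"])
    move_l([x,.155,Z],feed=.08); print(sense()["position"],sense()["wrist_force"]); rise(.2)
over(.5,.3,r(90))
print(sense()["finger_gap"],sense()["time_s"])
p,W,H=look("scene");cv2.imwrite("pics/s2.png",p[:,:,::-1])
p,W,H=look("side");cv2.imwrite("pics/d2.png",p[:,:,::-1])
```

```text
gap 0.021794851499992773 0.022115523211913252 t 18.5917
hit False [ 0.5329709  -0.17791563  0.11074488]
[0.53307159 0.15483144 0.1108061 ] [ 2.39420241 -0.08521872 -3.00152075]
hit False [ 0.62407153 -0.17794179  0.11072925]
[0.62406174 0.15483387 0.11079577] [ 0.7007742  -0.34265465 -3.13652373]
0.0217524471238985 35.4917
```

View pics/s2.png

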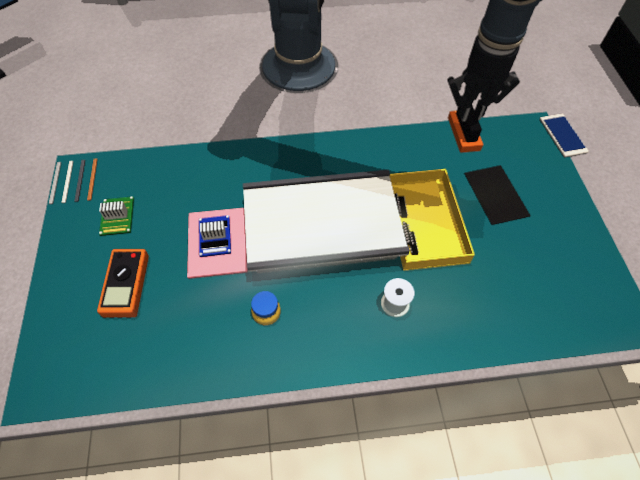

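The plate is clear, and the chips lie along the tray's near wall at (401,205) and (409,237). I'll stand the scraper back, then check the tray with the wrist camera.

Run:
```python
from h import *
r=np.radians
place(.5232,.4265,.053,r(98.2))
p,W,H=look("scene");M=masks(H,W);
bboxes(M,W,["orange","black","green","blue"])
p=[.50,.30,.33]; movep(p,rot(p,r(90)))
p,W,H=look("wrist");cv2.imwrite("pics/w3.png",p[:,:,::-1])
v=H[...,2];x,y,z=[W[...,i] for i in range(3)]
for b in blobs((v<60)&(abs(x-.578)<.125)&(y>.14)&(y<.32),W,30):print(*b)
```

```text
hit True z 0.05375839518996453 want 0.053
t 39.6917
orange [495 194] 446 [522.9 424.4] [103.4  44.8] 11.3 [10.4 23.7 28.8]
black [503 179] 214 [523.6 425.6] [82.9 22.6] 8.4 [60.2 61.9 64.2]
black [329 179] 335 [480.8  -2.4] [ 15.4 336.7] 2.1 [61.4 66.2 71.3]
black [390 254] 55 [689.4 125. ] [ 2.8 76.6] 0.3 [60.2 64.8 68.1]
green [118 217] 469 [ 479.2 -477.1] [ 70.3 101.3] 89.7 [ 4.9  8.5 11.6]
blue [564 134] 687 [439.3 596.9] [114.7 317.4] 50.9 [ 8.7 11.7 14.6]
blue [215 235] 427 [ 569.  -247.7] [100.1  68.6] 0.7 [14.8 18.9 24.8]
[210 160] 122 [460.6 147.3] [17.6 27.6] 44.1 [1.2 2.5 3.7]
[198 178] 240 [476.1 152.1] [23.8 11.1] 88.7 [61.  70.2 71.6]
[233 210] 238 [529.9 176.1] [10.9 58.2] 85.5 [12.  15.  18.1]
[245 214] 350 [535.4 191.1] [12.9 58.6] 84.4 [ 9.3 10.5 11.8]
[246 275] 459 [568.5 211.4] [ 42.5 192.3] 66.4 [ 9.5 19.3 26.5]
[225 424] 34197 [564.9 213.2] [ 65.4 267.1] 50.8 [370.7 407.4 423.1]
```

View pics/w3.png

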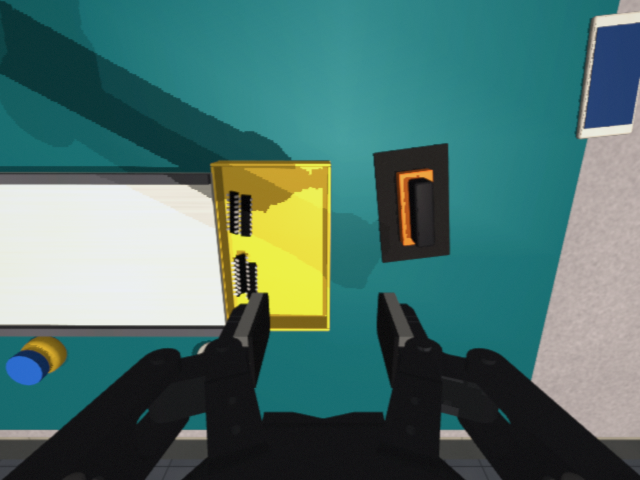

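The scraper is back on its rest, centred. Chips are in the tray at (240,213) and (245,275), the latter group stacked. Next the blue board to the plate, then the green board to the foam.

Run:
```python
from h import *
r=np.radians
over(.45,0,0)
pick(.569,-.248,.052,r(.5),40)
place(.5785,-.0045,.102,0)
over(.45,-.2,0)
p,W,H=look("scene");M=masks(H,W);bboxes(M,W,["green","blue"])
g=[b for b in blobs(M["green"],W,200)][0]; print(g)
a=g[4] if g[3][0]>g[3][1] else g[4]-90
x,y=g[2]/1000
pick(x,y,.042,r(a),40)
place(.579,-.2445,.052,0)
p=[.45,-.10,.33]; movep(p,rot(p,0))
p,W,H=look("scene");cv2.imwrite("pics/s4.png",p[:,:,::-1]);M=masks(H,W);bboxes(M,W,["green","blue","orange","black","pink","white"])
p=[.5,.14,.33]; movep(p,rot(p,r(90)))
p,W,H=look("wrist");cv2.imwrite("pics/w4.png",cv2.resize(p[:,:,::-1][120:360,200:520],(800,600)))
```

```text
gap 0.019976765441331295 0.02012389550425118 t 46.3167
hit True z 0.10258034237784394 want 0.102
t 50.25
green [118 217] 474 [ 478.9 -476.6] [ 71.2 102.7] 89.7 [ 5.4  8.6 12. ]
blue [564 134] 687 [360.4 662.4] [114.6  62.8] 6.0 [ 8.5 11.6 14.8]
blue [320 216] 430 [577.3  -4.8] [101.6  68.7] 0.1 [65.3 69.3 75. ]
(array([118, 217]), np.int32(474), array([ 478.9, -476.6]), array([ 71.2, 102.7]), 89.7, array([ 5.4,  8.6, 12. ]))
gap 0.020321135548159203 0.020511404368635335 t 56.025
hit True z 0.05266285765059056 want 0.052
t 60.5583
green [217 240] 521 [ 577.7 -243.8] [ 67.2 103.3] 89.8 [15.8 18.9 21.6]
blue [564 134] 685 [360.5 661.7] [114.3  62.6] 5.5 [ 8.3 11.5 14.8]
blue [320 216] 426 [578.3  -5. ] [100.8  68.7] 0.3 [65.7 69.3 75.3]
orange [496 194] 451 [529. 416.] [106.6  56.3] 33.4 [ 9.6 23.9 28.5]
black [503 179] 203 [523.1 425.8] [83.3 24.3] 6.9 [60.2 61.9 64.3]
black [306 181] 339 [476.   -4.7] [336.7  16.3] 89.7 [61.5 66.1 71.1]
black [323 224] 157 [603.8  -4.5] [58.5 14.4] 89.9 [70.2 73.6 76.4]
black [386 254] 75 [688.8 117.1] [94.3  3.5] 89.8 [60.5 63.8 67.7]
pink [217 244] 2438 [ 579.1 -244.2] [129.4 172.8] 89.5 [ 7.7 10.8 13.8]
white [322 219] 9611 [576.3  -4.6] [339.7 194.1] 89.8 [58.4 61.1 63.8]
white [399 292] 595 [774.5 125.6] [58.8 59.1] 82.0 [58.4 61.  63.8]
```

View pics/s4.png

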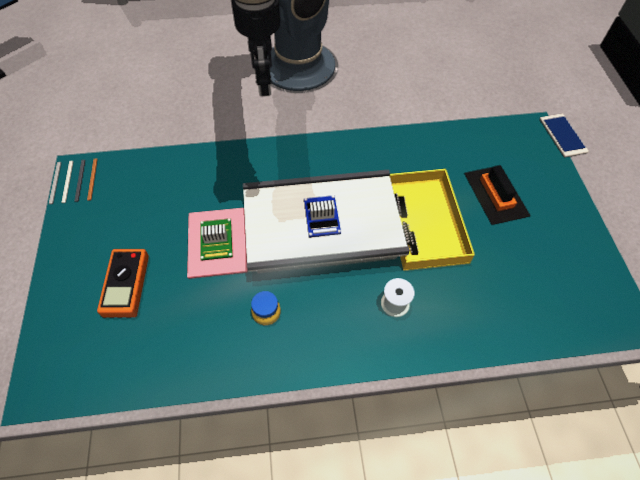

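View pics/w4.png

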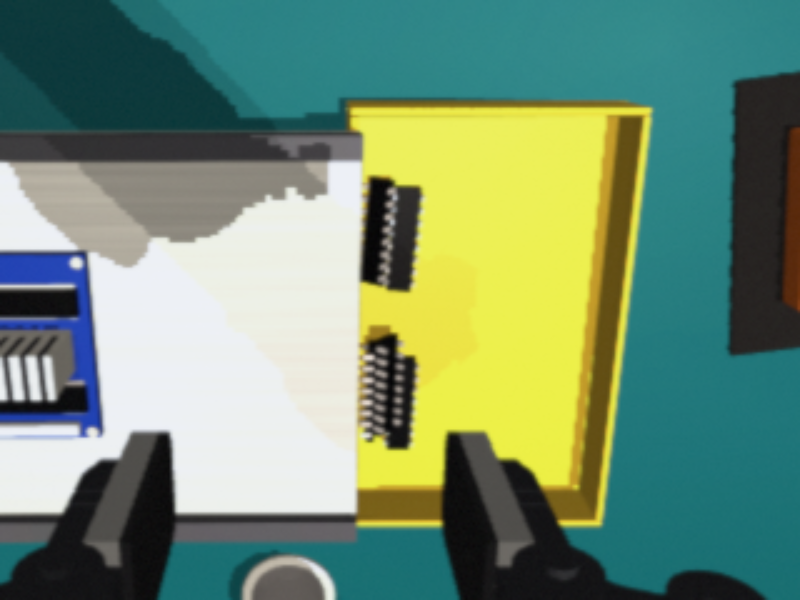

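Both boards are in place: blue at (322,216) and green at (216,240). The scraper is on its rest at (498,190), the plate is clear, and the chips are in the tray. Handing in.

Run:
```python
from rig import *
print(finish_job(),sense()["time_s"])
```

```text
the job is handed in; nothing more can be done
the job is handed in; nothing more can be done
```

I handed the job in at about 62 s on the robot's clock and got no verdict back: the blue board is centred on the cleared plate, the green one on the foam, the scraper on its rest, and all the chips were swept into the tray (four show clearly; the fifth looks stacked under the others).

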